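# Charge the dispenser, peel the top tray off its stack, hold it under the spout

### The job

Draw the bottle-top dispenser's piston up until the top edge of its blue seal stands level with the red dose ring, and let go of the knob. Then take only the top reservoir tray off the nested stack: the trays cling, so tip it up by its tab corner until its far end has let go too, and only then lift it away, leaving the tray below seated. Finish while still holding that tray: level, clear of everything, the spout's tip a little above its rim and over the open trough, ready to be filled; knock nothing else over or about.

Things in the scene. Friction and masses are not known exactly. Their poses are not given: they have to be found in the camera images.
- dispenser: bottle-top dispenser, fixed to the worktop: brown bottle 68 mm in diameter, black collar, white head (38 mm diameter, top at 136 mm height), clear upright barrel (26 mm diameter, to 203 mm) with black graduations every 5 mm, black knob on top. Origin on the bottle's axis at the worktop, z up; the spout points along its -x. A stopcock stands out 35 mm to its -y at 121 mm height
- spout_tip (a point): lower end of the dispenser's thin white spout tube (6.4 mm diameter): 125 mm from the bottle's axis along the dispenser's -x, 116 mm above the worktop, opening downward. The tube runs level at 133 mm height (top 136 mm) back to the head. Axes as the dispenser's
- knob (a point): centre of the top face of the piston's black round knob: 34 mm diameter, 27 mm tall below this point, 235 mm above the worktop with the piston fully down; it rises with the piston. Grip it round its side from above, at any yaw
- piston (a joint): height of the piston, m: 0 fully down, up to 0.05. Pulling up takes about 4 to 6 N (seal friction 4 N, light return spring 30 N/m, some damping); seal friction holds it where it is let go
- dose_ring (a joint): height of the red dose ring on the barrel, m, on the same scale as the piston: the top edge of the blue seal is level with the ring's middle when both values are equal. Set at the start between 0.022 and 0.042; leave it alone
- seal_edge (a point): centre of the top edge of the piston's blue seal (22 mm diameter, 8 mm tall), seen through the clear barrel; 144 mm above the worktop with the piston fully down
- ring_mark (a point): centre of the red dose ring (32 mm diameter, 4 mm tall) round the clear barrel, at its mid height. Axes as the dispenser's
- tray_caddy: dark grey caddy fixed to the worktop, 156 x 86 mm, with side walls to 38 mm height; three lower trays are held fast in it (highest rim at 58 mm). Origin under its centre at the worktop, x along its length, z up
- tray_top: top one of the pale blue-grey nested trays, to be taken: 130 x 58 mm over the rim, 30 mm tall, about 30 g. Origin under its centre, x along its length, z up. Starts in line with the caddy, 50 mm up (rim at 80 mm); nesting pitch 11 mm. Snap beads in its four corners cling to tray_2, weakly at the tab end: about 10 N up at the tab opens that end; the far end lets go when tipped 12 to 16 degrees
- tab (a point): middle of the upper face of the tray's grip tab, a block 32 mm long (x), 26 mm wide (y), 9.5 mm deep, at the tray's -x, +y corner: 81 mm from its centre along -x, 16 mm along +y, at rim height. The next tab below it is 22 mm lower (tabs lie at alternate ends). Grip it across its width, finger tips 8 to 18 mm below its face. Axes as the tray's
- tab_corner (a point): point on the top tray's rim at its tab corner (60 mm along -x, 24 mm along +y of the centre, rim height)
- far_corner (a point): point on the top tray's rim at its far end, on the diagonal from the tab corner (60 mm along +x, 24 mm along -y, rim height). While being peeled the tray tips about the lower edge of its skirt at this end (65 mm along +x from the centre, 10.5 mm below the rim)
- trough (a point): centre of the top tray's mouth, at rim height; the open trough is 118 x 46 mm here and 92 x 20 mm at the floor
- tray_2: next tray below, same kind, turned half round (its tab at the caddy's +x, -y corner). It must stay seated, 39 mm above the worktop; it clings to the tray under it, and comes along if the top tray is pulled straight up (about 20 N as a whole) before its far end has let go. Origin under its centre
- specimen_jar: bystander: specimen jar with yellow lid, 48 mm diameter, 70 mm tall
- vial_blue_near: bystander: blue vial with white cap, 37 mm diameter, 72 mm tall
- petri_1: bystander: pile of petri dishes, 63 mm diameter, 52 mm tall
- tally_counter: bystander: round steel tally counter, 55 x 73 x 23 mm
- tube_1: bystander: sample tube with red cap lying, 95 mm long
- tube_2: bystander: sample tube with purple cap lying, 95 mm long
- centrifuge: obstacle: beige bench centrifuge, 188 mm tall, fixed between stack and dispenser, always in the same place: x 0.51 to 0.79 m, y -0.05 to 0.15 m. Carry the tray over or in front of it. A wall cabinet hangs over the back left (x above 0.60, y above 0.15, z above 0.59 m), a microscope stands to the right (x below 0.64, y below -0.30, 0.38 m tall)

How it is judged:
On the way, in this order (a step that is already met when the one before it is completed fails the run):
1. the piston is drawn to the red dose ring and let go (z of seal_edge in the frame of ring_mark between -0.004 and 0.004 m and contact force between each of the arm, the fingers and dispenser below 0.2 N), for 0.3 s.
2. the tab corner of the top tray is lifted while its opposite corner and the tray below are still down (z of tab_corner in the frame of tray_caddy above 0.09 m and z of far_corner in the frame of tray_caddy below 0.085 m and z of tray_2 in the frame of tray_caddy below 0.042 m), for 0.05 s.
At the end, for the whole second after the job is handed in: Fingers hold the top tray, level within 7 deg, still, touching nothing else, its rim 2 to 56 mm below the spout's tip, which is over the trough (45 mm lengthways, 15 mm across, from its centre); seal edge within 4 mm of the unmoved red ring; second tray still seated (all of step 1 and contact force between the fingers and tray_top above 1 N and x of spout_tip in the frame of tray_top between -0.045 and 0.045 m and y of spout_tip in the frame of tray_top between -0.015 and 0.015 m and height (world z) of trough between 0.06 and 0.114 m and angle between tray_top's own z axis and vertical below 0.12 rad and linear speed of tray_top below 0.02 m/s and contact force between tray_top and dispenser below 0.1 N and contact force between tray_top and tray_2 below 0.1 N and distance of ring_mark from where it was at the start of the episode below 0.002 m and distance of tray_2 from where it was at the start of the episode below 0.004 m); the arm keeps its last pose, push and grip.
It fails at once if the second tray is pulled up out of its seat (z of tray_2 in the frame of tray_caddy above 0.047 m).
It fails at once if the top tray is tipped past 50 degrees (angle between tray_top's own z axis and vertical above 0.87 rad).
It fails at once if a bystander is knocked about (distance of any of specimen_jar, vial_blue_near, petri_1, tally_counter, tube_1, tube_2 from where it was at the start of the episode above 0.02 m).
It also fails if it takes over 64 s, if anything falls off the work surface, if the arm or the gripper's body presses on something with over 40 N, if the wrist force passes 120 N, or if a joint passes its speed limit or range.

### The arm

A 6-joint arm with a two-finger parallel gripper is mounted at the origin on a cart in front of the work surface, level with it; the furniture and walls round the work are solid. World frame = base frame: x ahead of the robot, y to its left, z up, the work surface at z = 0. Lengths are in m, angles in rad, forces in N, time in s.
With the tool pointing down it reaches from about 0.35 to 0.725 m from the base axis. Payload 6 kg.
Tool frame: the origin (TCP) lies midway between the tips of the shut fingers; the grasp point (between the pads) lies 19 mm behind it (manip.tcp_to_grasp is the distance from the TCP to the grasp point, in m); z points along the fingers, y is the line along which they close (so a half turn about z gives the same grasp; the last joint's range is limited). The gripper opens to 85 mm and grips with 20 to 120 N. Pads are 22 mm wide; open, the fingers measure 114 mm over their backs; the gripper's body (76 mm by 85 mm) begins 54 mm behind the grasp point. The pads swing forward as they close: fully open they stand 13 mm farther back than shut.
Start: joints at [-0.952, 0.04, 0.085, 0, -1.615, -0.334], TCP at [0.169, -0.576, 0.231] pointing down, gripper open.
Joint ranges: [-2.56, 2.56], [-1.29, 2.01], [-1.08, 1.49], [-3.29, 1.98], [-2.81, -0.18], [-2.99, 2.99]. Speed limits (rad/s): [2.57, 2.57, 3.01, 3.14, 3.14, 3.14].

### API

Orientations are given as a unit quaternion [w, x, y, z].
In Python, from cell import get_state, eyes, order, manip gives the robot as it stands.
- The arm moves only by the tool step_arm, never from a script. Its argument "deltas" is a list of rows, each a list of 3 entries, a list of its own where there are three numbers: the finger opening in cm, from 0 to 8.54, then the shift along the tool's x, y, z in cm, then the turn about the tool's z in rad. A call has 1 to 8 rows; each row is the pose to reach, as a shift and turn from the pose commanded when the call began, along the tool's axes at that moment; what a row does not reach only later rows make up. A row lasts 1/10 s, in which the tool goes at most 50 mm and 8.59 degrees, less where a joint would pass 70% of its speed; a pose out of reach is approached as far as the arm can. A call with a gripper value outside its range is refused whole. The fingers move at their own pace and stop on an object; the grip force is fixed at half the most. Time passes only in rows, so rows that repeat a pose let the fingers close. It gives the time, the measured TCP pose, the force, the opening and the grip force at its end, in the units of the state.
- get_state(): the state, without advancing time (a new reading comes with each control period).
- eyes.snapshot(name): name is "scene" or "top" or "wrist"; returns a dict with "color" (384x512x3 uint8, red, green, blue), "z_map" (384x512 float32, m along the optical axis (not along the pixel's ray), 0 where there is no reading), "mtx" (3x3 intrinsics, pixels), "rvec" (rotation vector, rad) and "tvec" (3), from world to camera coordinates, as OpenCV has them. Camera axes: x right, y down, z forward; pixel columns grow to the right and rows downward; lengths in m; the calibration is good to about 2 mm. The wrist camera is an equidistant fisheye: a pixel r from the principal point sees the ray r / f radians off the axis. A picture is of the moment at which its call begins.
- order.finish_job(): hands the job in; it is judged then, once.
Trained networks look in a picture, given as the dict that the camera call returned (one of the last four; its "shot" number tells which), for a name from the list of things; names that differ only in an ending like _2 or _b are one class to them, and where a whole thing is asked for, a point or a joint stands for the part that bears it (a point fixed in the world has none). Each returns a list of dicts, best first, with "p" (0 to 1); they miss things now and then, are a little off and sometimes report something else, mostly with a low value. They report only what shows in the picture. A call takes as long as a camera call.
- eyes.search_frame(picture, label): "position" ([row, column] as shares, 0 to 1, of the picture: columns of its width, rows of its height, amid what is visible of it).
The state is a dict: "clock": time; "joints": joint angles; "joint_velocities": joint speeds; "effort": joint torques, N m; "tool_pos": TCP position; "tool_rot": TCP orientation; "wrist_force": force on the tool from outside, world axes, zero at the start; "torque": the same for the moment, N m; "gripper_width": opening from 0.0 (shut) to 1.0 (fully open); "finger_force": force on a finger pad.
Only numpy, scipy, OpenCV 4.12 (cv2) and the standard library are available. Lean on these libraries where they do the work, as an engineer would, in place of code of your own. Each camera call takes 0.05 s, during which the arm holds its last target. There are 200 camera calls.

## Working session

There is one attempt and no reset: what is moved stays moved. The work goes in short steps, Python scripts to look and compute and a tool call to move; the robot and the scene stay as the last step left them, time stands still between calls to the robot, and variables do not carry over. Pictures are saved under pics/ and viewed, at most 10 in all, crops included, and the job is handed in when it is done.

Besides the shell and the picture viewer there is one more tool, called after ">>>" in YAML: its name, and indented under it one key for each argument. step_arm: Moves the arm, as the interface text tells. Its arguments: {"type":"object","properties":{"deltas":{"type":"array"}},"required":["deltas"]}

```bash
ls; mkdir -p pics
cat > h.py <<'E'
import numpy as np, cv2
from cell import get_state, eyes, order, manip
from scipy.spatial.transform import Rotation as R
def cam(p):
    Rm=cv2.Rodrigues(np.array(p["rvec"],float))[0]; return Rm,np.array(p["tvec"],float).ravel(),np.array(p["mtx"],float)
def cloud(p):
    Rm,t,K=cam(p); z=p["z_map"].astype(float); v,u=np.mgrid[:z.shape[0],:z.shape[1]]
    c=np.dstack([(u-K[0,2])/K[0,0]*z,(v-K[1,2])/K[1,1]*z,z]); w=(c-t)@Rm; w[z<=0]=np.nan; return w
def proj(p,X):
    Rm,t,K=cam(p); c=np.atleast_2d(X)@Rm.T+t; return (c[:,:2]/c[:,2:])*[K[0,0],K[1,1]]+[K[0,2],K[1,2]]
def toolrel(target):
    s=get_state(); q=s["tool_rot"]; r=R.from_quat([q[1],q[2],q[3],q[0]]); return r.inv().apply(np.array(target)-s["tool_pos"])*100, r
def save(img,n): cv2.imwrite("pics/"+n,cv2.cvtColor(img,cv2.COLOR_RGB2BGR))
E
python3 - <<'E'
from h import *
a=eyes.snapshot("scene");b=eyes.snapshot("top")
save(a["color"],"s0.png");save(b["color"],"t0.png")
np.savez("p0.npz",**{k+n:np.array(d[k]) for n,d in(("s",a),("t",b)) for k in("color","z_map","mtx","rvec","tvec")})
for n,d in(("s",a),("t",b)):
    Rm,t,K=cam(d); print(n,-Rm.T@t,K[0,0])
    w=cloud(d)
    for l in ["knob","spout_tip","dispenser","ring_mark","seal_edge","tab","tray_top","tray_caddy","specimen_jar","vial_blue_near","petri_1","tally_counter","tube_1","tube_2"]:
        for o in eyes.search_frame(d,l)[:2]:
            r,c=int(o["position"][0]*384),int(o["position"][1]*512); print(l,round(o["p"],2),(c,r),w[r,c].round(3))
s=get_state();print(s["tool_pos"],s["tool_rot"],s["wrist_force"],manip.tcp_to_grasp)
E
```

```text
pics
s [0.03426773 0.91882918 1.09051261] 450.1738899795015
knob 0.44 (281, 130) [ 0.598 -0.17   0.232]
spout_tip 0.8 (279, 164) [ 0.59  -0.151  0.104]
seal_edge 0.45 (279, 135) [ 0.595 -0.153  0.223]
tab 0.79 (232, 262) [0.522 0.254 0.051]
tab 0.7 (227, 278) [0.511 0.298 0.033]
tray_top 0.72 (289, 140) [ 0.657 -0.355  0.052]
tray_top 0.68 (229, 257) [0.54  0.243 0.05 ]
tray_caddy 0.74 (224, 279) [0.528 0.291 0.008]
specimen_jar 0.73 (291, 140) [ 0.653 -0.365  0.047]
specimen_jar 0.16 (279, 130) [ 0.601 -0.163  0.235]
petri_1 0.84 (162, 281) [0.654 0.41  0.051]
tally_counter 0.62 (196, 238) [0.686 0.213 0.02 ]
tube_1 0.5 (216, 337) [0.445 0.453 0.001]
tube_1 0.47 (194, 325) [ 0.517  0.453 -0.001]
tube_2 0.5 (216, 337) [0.445 0.453 0.001]
tube_2 0.47 (194, 325) [ 0.517  0.453 -0.001]
t [0.37609613 0.06401246 1.52299464] 418.59512019537107
knob 0.4 (319, 179) [ 0.602 -0.175  0.237]
spout_tip 0.65 (310, 186) [ 0.596 -0.162  0.138]
dispenser 0.82 (311, 184) [ 0.596 -0.16   0.175]
seal_edge 0.41 (318, 180) [ 0.599 -0.172  0.233]
tab 0.58 (188, 207) [0.54  0.257 0.057]
tab 0.39 (134, 233) [0.454 0.456 0.011]
tray_top 0.69 (187, 207) [0.539 0.26  0.059]
tray_caddy 0.83 (197, 215) [0.512 0.227 0.042]
specimen_jar 0.72 (364, 169) [ 0.666 -0.369  0.065]
vial_blue_near 0.59 (335, 166) [ 0.677 -0.265  0.07 ]
petri_1 0.83 (147, 173) [0.665 0.405 0.05 ]
tally_counter 0.68 (205, 164) [0.7   0.2   0.023]
tube_1 0.6 (132, 217) [ 0.513  0.468 -0.003]
tube_2 0.6 (132, 217) [ 0.513  0.468 -0.003]
[ 0.16859803 -0.57580125  0.23125333] [-1.70461637e-05 -1.41935649e-01  9.89875886e-01  4.50552665e-05] [ 0.12071426 -1.11450451 -0.40356867] 0.0187
```

Run:
```python
import cv2,numpy as np
s=cv2.imread("pics/s0.png");t=cv2.imread("pics/t0.png")
a=cv2.resize(t[150:260,110:390],(800,314),interpolation=cv2.INTER_CUBIC)
b=cv2.resize(s[90:200,220:360],(360,283),interpolation=cv2.INTER_CUBIC)
c=cv2.resize(s[210:350,140:340],(400,280),interpolation=cv2.INTER_CUBIC)
o=np.zeros((598,800,3),np.uint8);o[:314]=a;o[314:597,:360]=b;o[314:594,400:]=c
cv2.imwrite("pics/c0.png",o)
```

```text
(no output)
```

View pics/c0.png

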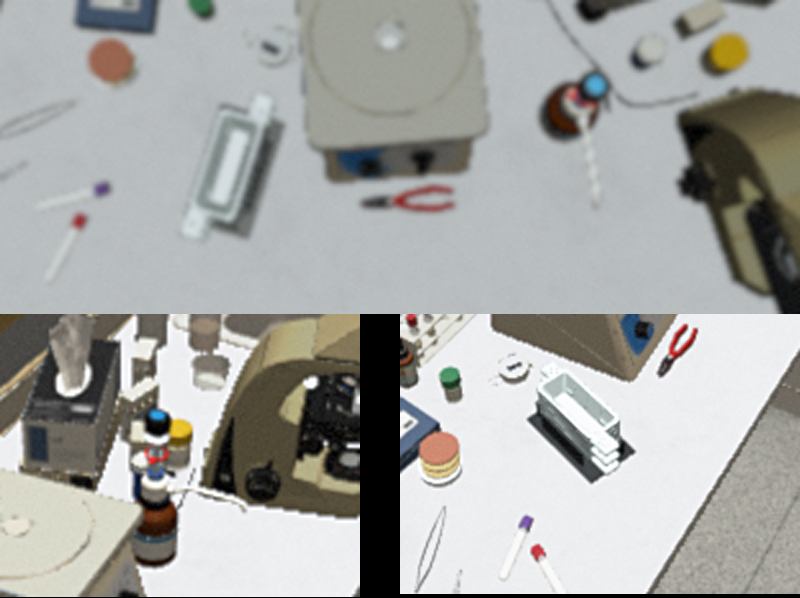

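The picture shows the tray stack (top-view px ~(190,207)) with a near tab at ~(178,228) and a far tab at ~(201,187). The knob is at (318,180), with the spout running down to (319,220). Next I'll measure these from depth.

Run:
```python
from h import *
f=np.load("p0.npz")
for n in "st":
    p={k:f[k+n] for k in("color","z_map","mtx","rvec","tvec")}; w=cloud(p); c=p["color"].astype(int)
    m=lambda x0,x1,y0,y1,z0,z1:(w[...,0]>x0)&(w[...,0]<x1)&(w[...,1]>y0)&(w[...,1]<y1)&(w[...,2]>z0)&(w[...,2]<z1)
    print(n); k=w[m(.5,.7,-.25,-.1,.225,.26)]; print("knob",len(k),k.mean(0),k.min(0),k.max(0),np.median(k[:,2]))
    sp=w[m(.4,.58,-.25,-.1,.1,.15)]; print("spout",len(sp)); 
    if len(sp): print(sp[np.argsort(sp[:,0])][::max(1,len(sp)//12)].round(3))
    t=w[m(.4,.68,.15,.35,.072,.09)]; print("rim",len(t),np.median(t[:,2]));
    if len(t)>5:
        print(cv2.minAreaRect((t[:,:2]*1000).astype(np.float32)))
        e=t[np.argsort(t[:,0])]; print(e[:8].round(3),e[-5:].round(3))
    d=w[m(.4,.68,.15,.35,.055,.072)]; e=d[np.argsort(d[:,0])]; print("low",len(d),e[:5].round(3),e[-5:].round(3))
```

```text
s
knob 69 [ 0.59644799 -0.16518969  0.232422  ] [ 0.58022367 -0.18368996  0.22504003] [ 0.61368558 -0.1498834   0.23925892] 0.23294672681503448
spout 74
[[ 0.472 -0.187  0.119]
 [ 0.476 -0.177  0.133]
 [ 0.488 -0.188  0.129]
 [ 0.497 -0.183  0.133]
 [ 0.51  -0.179  0.131]
 [ 0.522 -0.188  0.128]
 [ 0.53  -0.173  0.135]
 [ 0.543 -0.175  0.133]
 [ 0.553 -0.173  0.135]
 [ 0.565 -0.174  0.125]
 [ 0.572 -0.173  0.127]
 [ 0.578 -0.165  0.108]
 [ 0.58  -0.174  0.11 ]]
rim 415 0.07740170952151561
((526.33642578125, 256.2211608886719), (59.701866149902344, 179.7852783203125), 72.48238372802734)
[[0.443 0.292 0.081]
 [0.444 0.291 0.075]
 [0.445 0.294 0.074]
 [0.446 0.297 0.081]
 [0.447 0.292 0.074]
 [0.447 0.302 0.077]
 [0.447 0.292 0.079]
 [0.447 0.286 0.077]] [[0.6   0.255 0.08 ]
 [0.601 0.245 0.075]
 [0.602 0.258 0.078]
 [0.605 0.219 0.074]
 [0.61  0.222 0.073]]
low 398 [[0.446 0.294 0.055]
 [0.446 0.288 0.057]
 [0.446 0.299 0.06 ]
 [0.448 0.301 0.056]
 [0.448 0.295 0.072]] [[0.621 0.223 0.068]
 [0.622 0.216 0.066]
 [0.622 0.211 0.065]
 [0.622 0.221 0.061]
 [0.623 0.22  0.068]]
t
knob 99 [ 
[... 377 characters left out ...]
32]
 [ 0.562 -0.178  0.136]
 [ 0.57  -0.18   0.124]
 [ 0.578 -0.174  0.121]]
rim 315 0.07809064957503085
((528.737548828125, 252.16690063476562), (58.094383239746094, 173.34068298339844), 72.9891357421875)
[[0.448 0.285 0.073]
 [0.451 0.284 0.082]
 [0.451 0.288 0.078]
 [0.452 0.295 0.079]
 [0.452 0.291 0.078]
 [0.452 0.282 0.075]
 [0.455 0.284 0.082]
 [0.455 0.281 0.078]] [[0.603 0.251 0.081]
 [0.604 0.244 0.079]
 [0.604 0.203 0.073]
 [0.604 0.248 0.075]
 [0.607 0.213 0.074]]
low 300 [[0.449 0.284 0.056]
 [0.452 0.281 0.057]
 [0.456 0.28  0.06 ]
 [0.459 0.277 0.057]
 [0.463 0.278 0.056]] [[0.623 0.211 0.065]
 [0.624 0.197 0.062]
 [0.624 0.218 0.063]
 [0.626 0.21  0.069]
 [0.626 0.214 0.067]]
```

Run:
```python
from h import *
f=np.load("p0.npz")
for n in "st":
    p={k:f[k+n] for k in("color","z_map","mtx","rvec","tvec")}; w=cloud(p)
    c=p["color"].astype(int)
    if n=="t":
        g=w[(w[...,2]>.15)&(w[...,1]<-.24)]; 
        for x in np.arange(.2,.8,.05):
            q=g[(abs(g[:,0]-x)<.025)]; 
            if len(q): print(round(x,2),len(q),q[:,1].min().round(3),q[:,1].max().round(3),q[:,2].max().round(3))
    red=(c[...,0]>c[...,1]+60)&(c[...,0]>c[...,2]+60)
    u,v=proj(p,[[.600,-.171,.176]])[0]; sl=np.zeros_like(red); sl[int(v)-14:int(v)+14,int(u)-12:int(u)+12]=1
    yy,xx=np.nonzero(red&sl); wt=(c[...,0]-np.maximum(c[...,1],c[...,2]))[yy,xx]
    print(n,len(yy),np.average(xx,weights=wt),np.average(yy,weights=wt),list(zip(xx,yy)))
    for z in(.166,.176,.186): print(z,proj(p,[[.600,-.171,z]]))
r,q=toolrel([.2,-.35,.35]);print(r,q.as_matrix().round(3)); print(toolrel([.32,-.2,.35])[0],toolrel([.5,-.17,.35])[0],toolrel([.601,-.171,.30])[0])
```

```text
s 27 280.2525186870328 144.97465063373414 [(np.int64(276), np.int64(142)), (np.int64(277), np.int64(142)), (np.int64(283), np.int64(142)), (np.int64(284), np.int64(142)), (np.int64(276), np.int64(143)), (np.int64(277), np.int64(143)), (np.int64(284), np.int64(143)), (np.int64(285), np.int64(143)), (np.int64(276), np.int64(144)), (np.int64(277), np.int64(144)), (np.int64(284), np.int64(144)), (np.int64(285), np.int64(144)), (np.int64(277), np.int64(145)), (np.int64(278), np.int64(145)), (np.int64(279), np.int64(145)), (np.int64(283), np.int64(145)), (np.int64(284), np.int64(145)), (np.int64(278), np.int64(146)), (np.int64(279), np.int64(146)), (np.int64(280), np.int64(146)), (np.int64(281), np.int64(146)), (np.int64(282), np.int64(146)), (np.int64(283), np.int64(146)), (np.int64(284), np.int64(146)), (np.int64(278), np.int64(147)), (np.int64(279), np.int64(147)), (np.int64(280), np.int64(147))]
0.166 [[279.89670176 145.68494362]]
0.176 [[279.98427493 143.30817242]]
0.186 [[280.07263609 140.91001503]]
0.2 2010 -0.622 -0.24 0.621
0.25 2618 -0.505 -0.24 0.625
0.3 2539 -0.518 -0.298 0.629
[... 202 characters left out ...]
8 157 -0.713 -0.244 0.256
t 9 310.5739910313901 183.17189835575485 [(np.int64(309), np.int64(182)), (np.int64(310), np.int64(182)), (np.int64(311), np.int64(182)), (np.int64(309), np.int64(183)), (np.int64(310), np.int64(183)), (np.int64(311), np.int64(183)), (np.int64(309), np.int64(184)), (np.int64(310), np.int64(184)), (np.int64(317), np.int64(186))]
0.166 [[313.97715799 183.30672971]]
0.176 [[314.48610224 182.80198767]]
0.186 [[315.00245872 182.2898946 ]]
[ -9.35838087  20.78906829 -11.87290829] [[-0.96  -0.281 -0.   ]
 [-0.281  0.96   0.   ]
 [ 0.     0.    -1.   ]]
[-25.08984368  31.81272817 -11.87220135] [-43.20758951  29.63390149 -11.87278594] [-52.87265084  26.69938722  -6.87326442]
```

>>> step_arm:
  deltas:
    - [8,[-2,4,-4],0]
    - [8,[-4,8,-8],0]
    - [8,[-6,13,-11.9],0]
    - [8,[-9.4,20.8,-11.9],0]
    - [8,[-12,23,-11.9],0]
    - [8,[-16,26,-11.9],0]
    - [8,[-20,29,-11.9],0]
    - [8,[-25,31.8,-11.9],0]

```text
clock: 2.3
tool_pos: [0.2864, -0.2391, 0.3508]
tool_rot: [0.002, -0.142, 0.99, -0.001]
wrist_force: [1.3, -1.3, 0.4]
gripper_width: 0.938
finger_force: 0.0
```

Run:
```python
from h import *
print(get_state()["tool_pos"],toolrel([.45,-.17,.35])[0],toolrel([.601,-.172,.30])[0])
```

```text
[ 0.28643921 -0.23906422  0.35077036] [-17.63632993   2.04183781   0.12911394] [-32.05836335  -2.37740244   5.18136766]
```

>>> step_arm:
  deltas:
    - [8,[-5,-0.3,0],0]
    - [8,[-9,-0.6,0],0]
    - [8,[-13.3,-0.8,0],0]
    - [8,[-17,-2,2],0]
    - [8,[-21,-3.2,4],0]
    - [8,[-21,-3.2,5],0]
    - [8,[-21,-3.2,5],0]

```text
clock: 3.0
tool_pos: [0.4971, -0.2122, 0.2965]
tool_rot: [-0.003, -0.142, 0.99, 0.001]
wrist_force: [0.3, -0.3, 0.8]
gripper_width: 0.935
finger_force: 0.0
```

Run:
```python
from h import *
w=eyes.snapshot("wrist"); np.savez("w1.npz",**{k:np.array(w[k]) for k in("color","z_map","mtx","rvec","tvec")})
Rm,t,K=cam(w); print(-Rm.T@t,Rm.round(2),K); save(cv2.resize(w["color"],(768,576)),"w1.png"); print(get_state()["tool_pos"],(w["z_map"]>0).mean())
```

```text
[ 0.42991101 -0.23119548  0.44031059] [[-0.28  0.96  0.  ]
 [ 0.92  0.27  0.27]
 [ 0.26  0.08 -0.96]] [[297.31863964   0.         261.33262359]
 [  0.         297.31863964 189.64568692]
 [  0.           0.           1.        ]]
[ 0.49674404 -0.21263442  0.29917865] 0.9900767008463541
```

View pics/w1.png

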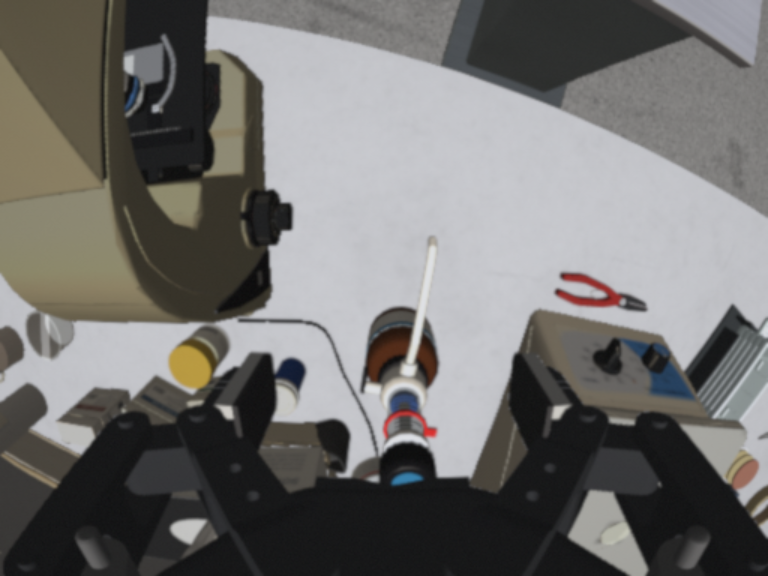

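The wrist view shows, in 768x576 px: knob ~(407,470), red ring ~(405,427), blue seal ~(402,402) and spout tip ~(432,240). I'll triangulate these with the fisheye model.

```bash
cat >> h.py <<'E'
def rays(p,uv):
    Rm,t,K=cam(p); x=cv2.fisheye.undistortPoints(np.array(uv,float).reshape(-1,1,2),K,np.zeros(4)).reshape(-1,2)
    return -Rm.T@t, np.c_[x,np.ones(len(x))]@Rm   # dirs scaled to depth 1
def wcloud(p):
    h,w=p["z_map"].shape; v,u=np.mgrid[:h,:w]; o,d=rays(p,np.dstack([u,v])); X=o+d*p["z_map"].reshape(-1,1); X[p["z_map"].ravel()<=0]=np.nan; return X.reshape(h,w,3)
def wproj(p,X):
    Rm,t,K=cam(p); return cv2.fisheye.projectPoints(np.atleast_2d(X).reshape(-1,1,3).astype(float),np.array(p["rvec"],float).ravel(),t,K,np.zeros(4))[0].reshape(-1,2)
def masks(c):
    c=c.astype(int); r,g,b=c[...,0],c[...,1],c[...,2]; return (r>g+70)&(r>b+70),(b>r+30)&(b>g+20)
E
python3 - <<'E'
from h import *
p=dict(np.load("w1.npz")); X=wcloud(p)
k=X[(X[...,2]>.226)&(X[...,2]<.26)&(X[...,0]>.55)&(abs(X[...,1]+.172)<.04)];print("knobtop",len(k)); 
if len(k): print(k.min(0),k.max(0),k.mean(0),np.median(k[:,2]))
sp=X[(X[...,2]>.1)&(X[...,2]<.145)&(X[...,0]>.44)&(X[...,0]<.57)&(X[...,1]>-.23)&(X[...,1]<-.13)]
sp=sp[np.argsort(sp[:,0])]; print(len(sp)); print(sp[::max(1,len(sp)//12)].round(3))
c=p["color"]; rm,bm=masks(c); a=np.zeros_like(rm); a[255:310,250:295]=1
yy,xx=np.nonzero(rm&a); print("red",len(yy),xx.min(),xx.max(),yy.min(),yy.max(),X[yy,xx].mean(0))
for y in range(yy.min(),yy.max()+1): print(y,"R",xx[yy==y],"B",np.nonzero((bm&a)[y])[0])
for z in(.164,.168,.172,.176,.18): print(z,wproj(p,[[.601,-.172,z]]))
E
```

```text
knobtop 648
[ 0.58181284 -0.18939224  0.22601174] [ 0.6067324  -0.15558924  0.2379919 ] [ 0.59074344 -0.17535338  0.23381553] 0.2348695610635961
500
[[ 0.472 -0.187  0.123]
 [ 0.478 -0.187  0.134]
 [ 0.485 -0.185  0.137]
 [ 0.492 -0.186  0.136]
 [ 0.499 -0.184  0.137]
 [ 0.507 -0.183  0.136]
 [ 0.515 -0.181  0.137]
 [ 0.522 -0.184  0.137]
 [ 0.531 -0.179  0.137]
 [ 0.539 -0.181  0.136]
 [ 0.547 -0.18   0.134]
 [ 0.556 -0.18   0.132]
 [ 0.568 -0.174  0.129]]
red 161 256 290 274 291 [nan nan nan]
274 R [265 266 267 268 269 270 271 272 273 274] B [261]
275 R [263 264 265 266 267 268 269 270 271 272 273 274 275 276 277] B []
276 R [261 262 263 264 265 266 267 268 269 270 271 272 273 274 275 276 277 278
 279] B []
277 R [260 261 262 263 264 265 266 274 275 276 277 278 279 280] B []
278 R [259 260 261 262 263 278 279 280 281] B []
279 R [258 259 260 261 279 280 281 282] B []
280 R [258 259 260 280 281 282] B []
281 R [257 258 259 281 282 283] B []
282 R [256 257 258 282 283] B []
283 R [256 257 258 282 283] B []
284 R [256 257 282 283 284] B []
285 R [256 257 282 283 284 285] B []
286 R [256 257 283 284 285 286 287 288 289 290] B []
287 R [256 257 282 283 284 285 286 287 288 289 290] B []
288 R [256 257 282 283 284 285 286 287 288 289 290] B []
289 R [256 257 282 283 284 285 286 287 288 289 290] B []
290 R [257 258 283 284 285 286 287 288 289] B []
291 R [257] B []
0.164 [[268.662262   279.73606162]]
0.168 [[268.75007244 281.72738757]]
0.172 [[268.83958597 283.75970428]]
0.176 [[268.93084361 285.83409431]]
0.18 [[269.02388727 287.95166909]]
```

Run:
```python
from h import *
p=dict(np.load("w1.npz")); d=np.array([-.945,-.326]); ax=np.array([.600,-.1725]); n=np.array([-d[1],d[0]])
for z in np.arange(.162,.184,.002):
    F=ax+d*.016
    q=wproj(p,[[*F,z-.002],[*F,z+.002],[*(ax+n*.016),z],[*(ax-n*.016),z]]); print(z.round(3),q.round(1).tolist())
q=wproj(p,[[*(ax+d*.017),.235],[*(ax+d*.017),.208],[*(ax+d*.011),.144],[*(ax+d*.011),.136],[*ax,.235],[*(ax+d*.019),.136]]);print(q.round(1).tolist())
c=p["color"]
for r in range(240,330,1): print(r,c[r,266:272].mean(0).astype(int).tolist(),end="; ")
```

```text
0.162 [[267.9, 264.6], [268.0, 266.5], [253.9, 278.5], [283.0, 277.2]]
0.164 [[267.9, 265.6], [268.0, 267.5], [253.9, 279.5], [283.1, 278.2]]
0.166 [[268.0, 266.5], [268.0, 268.4], [253.8, 280.5], [283.2, 279.2]]
0.168 [[268.0, 267.5], [268.1, 269.4], [253.8, 281.5], [283.4, 280.2]]
0.17 [[268.0, 268.4], [268.1, 270.4], [253.8, 282.5], [283.5, 281.2]]
0.172 [[268.1, 269.4], [268.2, 271.4], [253.7, 283.5], [283.6, 282.2]]
0.174 [[268.1, 270.4], [268.2, 272.4], [253.7, 284.5], [283.7, 283.2]]
0.176 [[268.2, 271.4], [268.3, 273.4], [253.6, 285.6], [283.9, 284.2]]
0.178 [[268.2, 272.4], [268.3, 274.4], [253.6, 286.6], [284.0, 285.3]]
0.18 [[268.3, 273.4], [268.3, 275.4], [253.6, 287.7], [284.1, 286.3]]
0.182 [[268.3, 274.4], [268.4, 276.5], [253.5, 288.8], [284.2, 287.4]]
[[269.7, 306.7], [268.9, 289.1], [267.7, 261.4], [267.6, 258.0], [270.3, 321.2], [267.3, 252.0]]
240 [99, 96, 90]; 241 [118, 115, 108]; 242 [138, 136, 129]; 243 [162, 161, 155]; 244 [179, 178, 173]; 245 [187, 186, 182]; 246 [193, 192, 187]; 247 [197, 196, 193]; 248 [197, 196, 193]; 249 [183, 182, 180]; 250 [158, 156, 15
[... 795 characters left out ...]
[219, 221, 225]; 293 [202, 205, 212]; 294 [148, 150, 155]; 295 [78, 79, 81]; 296 [26, 27, 28]; 297 [14, 15, 15]; 298 [14, 15, 15]; 299 [15, 15, 15]; 300 [14, 14, 14]; 301 [15, 15, 15]; 302 [14, 14, 14]; 303 [15, 15, 15]; 304 [14, 14, 14]; 305 [16, 15, 16]; 306 [18, 17, 18]; 307 [19, 19, 20]; 308 [21, 21, 22]; 309 [23, 23, 25]; 310 [34, 34, 34]; 311 [53, 52, 52]; 312 [60, 58, 58]; 313 [46, 46, 46]; 314 [34, 43, 51]; 315 [37, 70, 91]; 316 [48, 104, 138]; 317 [55, 122, 163]; 318 [57, 127, 170]; 319 [57, 128, 171]; 320 [56, 125, 167]; 321 [50, 110, 148]; 322 [37, 73, 96]; 323 [26, 37, 45]; 324 [23, 24, 25]; 325 [23, 24, 24]; 326 [21, 21, 22]; 327 [19, 20, 21]; 328 [21, 22, 23]; 329 [21, 22, 23];
```

Run:
```python
from h import *
print(get_state()["tool_pos"],toolrel([.600,-.1725,.28])[0])
```

```text
[ 0.49674404 -0.21263442  0.29917865] [-11.04056662   0.95074772   1.89890313]
```

>>> step_arm:
  deltas:
    - [6,[-3,0.3,0.5],0]
    - [6,[-6,0.6,1],0]
    - [6,[-9,0.9,1.5],0]
    - [6,[-11,0.95,1.9],0]
    - [6,[-11,0.95,1.9],0]
    - [6,[-11,0.95,1.9],0]
    - [6,[-11,0.95,1.9],0]

```text
clock: 3.75
tool_pos: [0.5993, -0.1731, 0.283]
tool_rot: [0.002, -0.142, 0.99, -0.0]
wrist_force: [0.4, -0.4, -0.1]
gripper_width: 0.698
finger_force: 0.0
```

Run:
```python
from h import *
p=eyes.snapshot("wrist"); X=wcloud(p); print(get_state()["tool_pos"],toolrel([.600,-.1725,.206]))
k=X[(X[...,2]>.226)&(X[...,2]<.245)&(abs(X[...,0]-.6)<.04)&(abs(X[...,1]+.172)<.04)];print(len(k))
if len(k): print(k.min(0),k.max(0),np.median(k[:,2]))
```

```text
[ 0.59928555 -0.17305784  0.28272391] (array([-0.06255781,  0.04213426,  7.67255577]), Rotation.from_matrix(array([[-9.59901114e-01, -2.80322498e-01,  3.02469325e-03],
                            [-2.80324600e-01,  9.59905223e-01, -2.86334665e-04],
                            [-2.82315280e-03, -1.12274889e-03, -9.99995385e-01]])))
1922
[ 0.58205848 -0.18858838  0.22606381] [ 0.61748583 -0.15359337  0.23897435] 0.23623253236174285
```

>>> step_arm:
  deltas:
    - [6,[-0.1,0.1,3],0]
    - [6,[-0.1,0.1,6],0]
    - [6,[-0.1,0.1,7.7],0]
    - [6,[-0.1,0.1,7.7],0]
    - [3,[-0.1,0.1,7.7],0]
    - [2,[-0.1,0.1,7.7],0]
    - [2,[-0.1,0.1,7.7],0]
    - [2,[-0.1,0.1,7.7],0]

```text
clock: 4.6
tool_pos: [0.6011, -0.1719, 0.2057]
tool_rot: [0.001, -0.142, 0.99, -0.001]
wrist_force: [-0.1, -1.8, 3.0]
gripper_width: 0.382
finger_force: 59.4
```

>>> step_arm:
  deltas:
    - [2,[0,0,0],0]
    - [2,[0,0,0],0]
    - [2,[0,0,0],0]

```text
clock: 4.9
tool_pos: [0.6011, -0.1719, 0.2057]
tool_rot: [0.001, -0.142, 0.99, -0.001]
wrist_force: [-0.6, -2.8, 5.1]
gripper_width: 0.381
finger_force: 59.8
```

>>> step_arm:
  deltas:
    - [2,[0,0,-0.6],0]
    - [2,[0,0,-1.2],0]
    - [2,[0,0,-1.8],0]
    - [2,[0,0,-2.4],0]
    - [2,[0,0,-2.8],0]
    - [2,[0,0,-2.8],0]
    - [2,[0,0,-2.8],0]

```text
clock: 5.6
tool_pos: [0.601, -0.1718, 0.2309]
tool_rot: [-0.0, -0.142, 0.99, -0.0]
wrist_force: [2.6, -4.5, -2.3]
gripper_width: 0.381
finger_force: 60.3
```

Run:
```python
from h import *
a=eyes.snapshot("scene");print(get_state()["tool_pos"],get_state()["wrist_force"])
save(cv2.resize(a["color"][100:180,240:320],(600,600),interpolation=cv2.INTER_CUBIC),"s1.png")
w=eyes.snapshot("wrist");save(cv2.resize(w["color"][180:384,170:370],(600,600),interpolation=cv2.INTER_CUBIC),"w2.png")
```

```text
[ 0.60099651 -0.17180707  0.23093792] [ 3.21207191 -4.83631711 -2.906499  ]
```

View pics/s1.png

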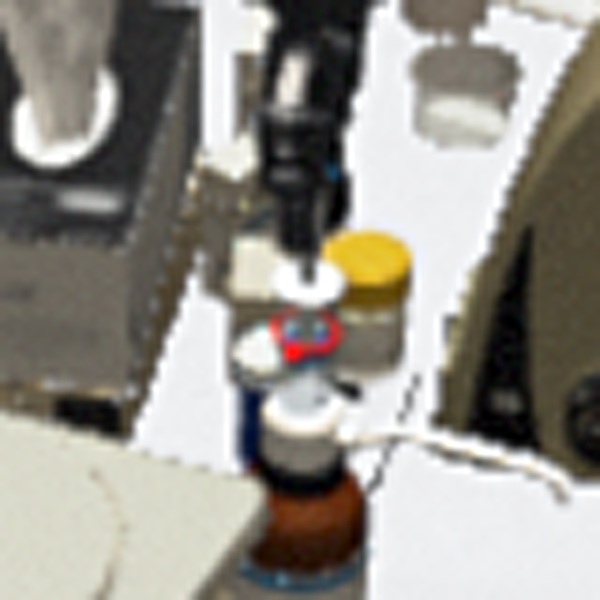

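>>> step_arm:
  deltas:
    - [6,[0,0,0],0]
    - [6,[0,0,0],0]
    - [6,[0,0,0],0]
    - [6,[0,0,-3],0]
    - [6,[0,0,-6],0]
    - [6,[0,0,-8],0]
    - [6,[4,0,-8],0]
    - [6,[8,0,-8],0]

```text
clock: 6.5
tool_pos: [0.5237, -0.1933, 0.3109]
tool_rot: [-0.001, -0.143, 0.99, 0.0]
wrist_force: [-0.7, -0.8, 1.8]
gripper_width: 0.71
finger_force: 0.0
```

>>> step_arm:
  deltas:
    - [6,[3,0,1],0]
    - [6,[3,0,2],0]
    - [6,[3,0,2],0]
    - [6,[3,0,2],0]
    - [6,[3,0,2],0]

```text
clock: 7.0
tool_pos: [0.4957, -0.2018, 0.2915]
tool_rot: [-0.0, -0.142, 0.99, 0.0]
wrist_force: [-0.1, -0.4, 0.2]
gripper_width: 0.7
finger_force: 0.0
```

Run:
```python
from h import *
w=eyes.snapshot("wrist");np.savez("w3.npz",**{k:np.array(w[k]) for k in("color","z_map","mtx","rvec","tvec")})
print(get_state()["tool_pos"]); X=wcloud(w); c=w["color"]
k=X[(X[...,2]>.24)&(X[...,2]<.275)&(abs(X[...,0]-.6)<.04)&(abs(X[...,1]+.172)<.03)];print(len(k))
if len(k): print(k.min(0),k.max(0),np.median(k[:,2]),np.percentile(k[:,2],[75,90]))
o=wproj(w,[[.6,-.172,.175]])[0].astype(int); print(o)
save(cv2.resize(c[o[1]-50:o[1]+50,o[0]-50:o[0]+50],(600,600),interpolation=cv2.INTER_CUBIC),"w3.png")
```

```text
[ 0.49576308 -0.20183392  0.29152936]
240
[ 0.58143431 -0.18701072  0.24007159] [ 0.59464893 -0.16032304  0.25349202] 0.24519690453648285 [0.24819217 0.25036347]
[259 285]
```

View pics/w3.png

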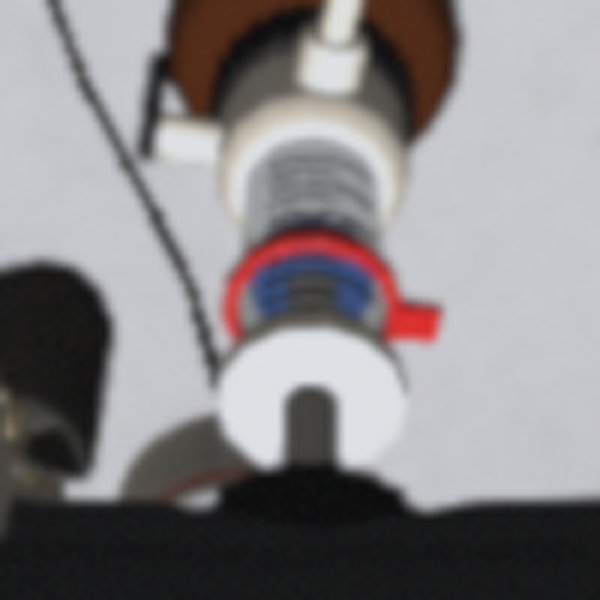

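Seal (blue) appears just inside the red ring (crop ~(312,265), ring front ~(312,245)). I'll check it numerically with projected outlines.

Run:
```python
from h import *
ax=np.array([.600,-.1715])
for f in("w1.npz","w3.npz"):
    p=dict(np.load(f)); Rm,t,K=cam(p); cp=-Rm.T@t; d=cp[:2]-ax; D=np.linalg.norm(d); d/=D; n=np.array([-d[1],d[0]])
    def circ(z,r): 
        a=np.linspace(0,2*np.pi,73); return wproj(p,np.c_[ax[0]+r*np.cos(a),ax[1]+r*np.sin(a),np.full(73,z)])
    print(f,cp.round(3))
    for nm,z,r in[("headtop",.136,.019),("barreltop",.203,.013),("knobbot0",.208,.017),("knobtop0",.235,.017),("ring-",.170,.016),("ring+",.174,.016),("seal144",.144,.011),("seal136",.136,.011),("seal169",.169,.011),("seal161",.161,.011)]:
        q=circ(z,r); print(nm,"u",q[:,0].min().round(1),q[:,0].max().round(1),"v",q[:,1].min().round(1),q[:,1].max().round(1))
    c=p["color"].astype(int); u0=int(round(wproj(p,[[*ax,.172]])[0,0]))
    for du in(0,5,-5):
        print("col",u0+du,[(r,*c[r,u0+du+(2 if f[1]=='3' else 0)].tolist()) for r in range(255 if f[1]=='1' else 250,310)] if du==5 else "")
    rm,_=masks(c); o=int(wproj(p,[[*ax,.172]])[0,1])
    print("redrows",[(r,(lambda x:(x.min(),x.max()) if len(x) else None)(np.nonzero(rm[r,u0-25:u0+25])[0]+u0-25)) for r in range(o-16,o+12)])
```

```text
w1.npz [ 0.43  -0.231  0.44 ]
headtop u 252.6 284.9 v 252.1 279.6
barreltop u 257.1 283.6 v 289.8 310.4
knobbot0 u 252.9 288.1 v 289.3 316.5
knobtop0 u 252.3 290.4 v 306.9 334.8
ring- u 254.6 284.4 v 269.6 294.0
ring+ u 254.6 284.6 v 271.6 296.1
seal144 u 259.4 278.4 v 261.6 277.7
seal136 u 259.4 278.1 v 258.2 274.1
seal169 u 259.3 279.7 v 273.1 289.8
seal161 u 259.3 279.3 v 269.2 285.8
col 270 
col 275 [(255, 198, 192, 181), (256, 212, 209, 203), (257, 218, 219, 218), (258, 215, 217, 219), (259, 192, 195, 200), (260, 160, 163, 167), (261, 128, 131, 134), (262, 92, 95, 100), (263, 62, 69, 81), (264, 55, 67, 94), (265, 54, 70, 104), (266, 51, 68, 101), (267, 52, 70, 108), (268, 56, 76, 119), (269, 57, 78, 122), (270, 53, 72, 112), (271, 48, 65, 100), (272, 57, 70, 109), (273, 71, 61, 94), (274, 110, 44, 61), (275, 161, 44, 46), (276, 191, 64, 64), (277, 176, 92, 93), (278, 146, 119, 120), (279, 130, 128, 129), (280, 116, 118, 119), (281, 110, 111, 112), (282, 122, 123, 125), (283, 121, 122, 123), (284, 124, 126, 127), (285, 118, 120, 120), (286, 98, 99, 97), (287, 88, 87, 82), (288, 1
[... 3118 characters left out ...]
275, (np.int64(254), np.int64(267))), (276, (np.int64(252), np.int64(269))), (277, (np.int64(250), np.int64(270))), (278, (np.int64(250), np.int64(271))), (279, (np.int64(249), np.int64(272))), (280, (np.int64(248), np.int64(273))), (281, (np.int64(247), np.int64(273))), (282, (np.int64(247), np.int64(274))), (283, (np.int64(247), np.int64(274))), (284, (np.int64(246), np.int64(275))), (285, (np.int64(246), np.int64(275))), (286, (np.int64(246), np.int64(280))), (287, (np.int64(246), np.int64(281))), (288, (np.int64(246), np.int64(281))), (289, (np.int64(247), np.int64(281))), (290, (np.int64(247), np.int64(281))), (291, (np.int64(273), np.int64(280))), (292, None), (293, None), (294, None)]
```

>>> step_arm:
  deltas:
    - [6,[-1,0,2.5],0]
    - [6,[-2,0,5],0]
    - [6,[-3,0,7.6],0]
    - [6,[-3,0,7.6],0]
    - [6,[-3,0,7.6],0]
    - [6,[-3,0,7.6],0]

```text
clock: 7.65
tool_pos: [0.5244, -0.1941, 0.2178]
tool_rot: [0.001, -0.142, 0.99, -0.001]
wrist_force: [-0.2, 0.1, 0.9]
gripper_width: 0.705
finger_force: 0.0
```

Run:
```python
from h import *
w=eyes.snapshot("wrist");np.savez("w4.npz",**{k:np.array(w[k]) for k in("color","z_map","mtx","rvec","tvec")})
print(get_state()["tool_pos"]); c=w["color"]
o=wproj(w,[[.6,-.1715,.17]])[0].astype(int); print(o)
y0=min(o[1]-32,384-60);x0=o[0]-35
e=dict(np.load("w1.npz"))["color"][245:305,235:305]
save(np.vstack([cv2.resize(c[y0:y0+60,x0:x0+70],(690,295*1),interpolation=cv2.INTER_CUBIC)*0+0 if 0 else cv2.resize(c[y0:y0+60,x0:x0+70],(690,591),interpolation=cv2.INTER_CUBIC)]),"w4.png"); print(x0,y0)
```

```text
[ 0.52432827 -0.19402318  0.21777572]
[260 302]
225 270
```

View pics/w4.png

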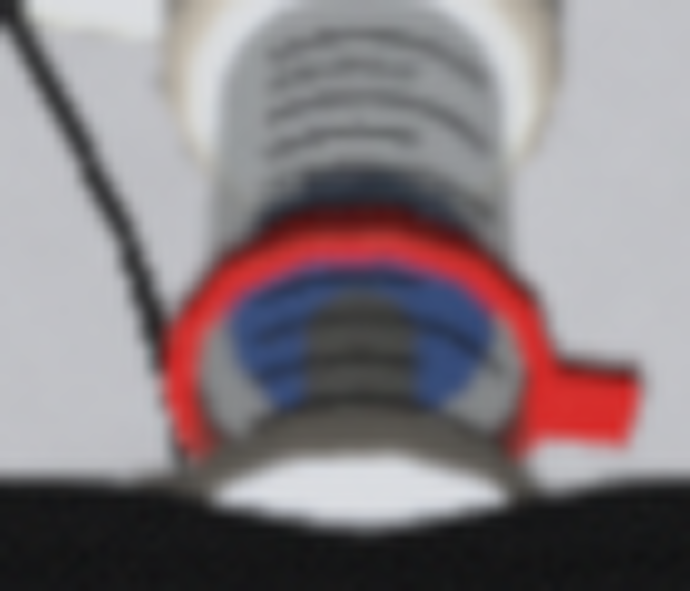

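The view is clear: bright-blue seal top face (crop centre y≈325) against ring mid (y≈356), so the seal looks about 4 mm low. I'll fit it properly.

```bash
cat > fit.py <<'E'
from h import *
from scipy.optimize import least_squares
def fit(p):
    c=p["color"].astype(int); o=wproj(p,[[.6,-.1715,.17]])[0].astype(int)
    a=np.linspace(0,2*np.pi,181)
    hull=lambda x,y,r,zs: cv2.convexHull(wproj(p,np.vstack([np.c_[x+r*np.cos(a),y+r*np.sin(a),np.full(181,z)] for z in zs])).astype(np.float32))
    red=((c[...,0]-np.maximum(c[...,1],c[...,2]))>50); blue=(c[...,2]-c[...,0]>45)
    R_,B=[],[]
    for v in range(o[1]-30,min(o[1]+25,383)):
        x=np.nonzero(red[v,o[0]-30:o[0]+22])[0]+o[0]-30
        if len(x)>1:
            R_.append((x.min()-.5,v)); 
            if x.max()<o[0]+18: R_.append((x.max()+.5,v))
        x=np.nonzero(blue[v,o[0]-30:o[0]+30])[0]+o[0]-30
        if len(x)>2: B+= [(x.min()-.5,v),(x.max()+.5,v)]
    # drop blue edges touching red
    B=[b for b in B if not red[int(b[1]),int(b[0])-3:int(b[0])+5].any()]
    print("R",[(float(x),y) for x,y in R_][::4],"\nB",[(float(x),y) for x,y in B])
    def res(q):
        x,y,zr,zs=q; h1=hull(x,y,.016,[zr-.002,zr+.002]); h2=hull(x,y,.011,[zs])
        return [cv2.pointPolygonTest(h1,(float(u),float(v)),True) for u,v in R_]+[1.5*cv2.pointPolygonTest(h2,(float(u),float(v)),True) for u,v in B]
    s=least_squares(res,[.6,-.1715,.174,.17],x_scale=.002,diff_step=1e-3,loss="soft_l1"); print(s.x.round(4),"seal-ring mm",1000*(s.x[3]-s.x[2]),"cost",s.cost,len(R_),len(B)); return s.x
if __name__=="__main__":
    import sys; fit(dict(np.load(sys.argv[1])))
E
python3 fit.py w4.npz
```

```text
R [(253.5, 292), (250.5, 294), (247.5, 296), (245.5, 298), (243.5, 300), (240.5, 304), (240.5, 308), (241.5, 312)] 
B [(254.5, 299), (271.5, 305), (249.5, 306), (272.5, 306), (250.5, 307), (272.5, 307), (251.5, 308), (271.5, 308), (251.5, 309), (271.5, 309), (252.5, 310), (269.5, 310)]
[ 0.6087 -0.1689  0.1657  0.1577] seal-ring mm -8.032604441275765 cost 13.75017115199755 32 12
```

```bash
python3 - <<'E'
s=open("fit.py").read()
s=s.replace("x,y,zr,zs=q; h1=hull(x,y,.016,[zr-.002,zr+.002]); h2=hull(x,y,.011,[zs])","du,dv,zr,zs=q[0]*1e3,q[1]*1e3,q[2],q[3]; sh=np.array([[[du,dv]]],np.float32); h1=hull(.6,-.1715,.016,[zr-.002,zr+.002])+sh; h2=hull(.6,-.1715,.011,[zs])+sh")
s=s.replace("least_squares(res,[.6,-.1715,.174,.17],x_scale=.002,diff_step=1e-3,","least_squares(lambda q:res([q[0],DV,q[1],q[2]]),[0.0005,.174,.17],x_scale=.002,diff_step=1e-2,")
s=s.replace("[s.x.round","[s.x.round").replace("s.x[3]-s.x[2]","s.x[2]-s.x[1]").replace("def fit(p):","def fit(p,DV=0):").replace('    print("R"','    if 0: print("R"')
s=s.replace('fit(dict(np.load(sys.argv[1])))','[fit(dict(np.load(sys.argv[1])),d*1e-3) for d in(0,2,4,6)]')
open("fit.py","w").write(s)
E
python3 fit.py w4.npz
python3 - <<'E'
from h import *
p=dict(np.load("w4.npz")); c=p["color"].astype(int)
a=np.linspace(0,2*np.pi,181)
for z,r in[(.136,.019),(.136,.013)]: q=wproj(p,np.c_[.6+r*np.cos(a),-.1715+r*np.sin(a),np.full(181,z)]); print(z,r,q.min(0),q.max(0))
print([(v,*c[v,261].tolist()) for v in range(255,318)])
E
```

```text
[0.0007 0.1786 0.168 ] seal-ring mm -10.515255972342402 cost 18.745104126872327 32 12
[0.0006 0.1758 0.1655] seal-ring mm -10.377397794179371 cost 17.52044373476959 32 12
[0.0005 0.1731 0.1629] seal-ring mm -10.164213309113629 cost 16.438383544788167 32 12
[0.0004 0.1702 0.1775] seal-ring mm 7.288851861537632 cost 30.60200329992938 32 12
0.136 0.019 [239.65996079 261.78802033] [282.05033031 296.58752718]
0.136 0.013 [246.34400947 267.64426358] [275.36313505 291.44980065]
[(255, 216, 217, 215), (256, 216, 217, 216), (257, 202, 204, 204), (258, 161, 161, 159), (259, 137, 134, 127), (260, 153, 148, 138), (261, 172, 165, 154), (262, 184, 177, 165), (263, 193, 186, 174), (264, 202, 196, 187), (265, 211, 209, 206), (266, 217, 218, 220), (267, 215, 217, 221), (268, 197, 201, 206), (269, 168, 171, 175), (270, 154, 156, 160), (271, 151, 153, 157), (272, 140, 142, 144), (273, 116, 117, 119), (274, 137, 139, 141), (275, 136, 138, 140), (276, 118, 119, 121), (277, 130, 133, 135), (278, 139, 141, 144), (279, 120, 122, 124), (280, 124, 127, 128), (281, 140, 143, 145), (282, 130, 132, 135), (283, 112, 114, 116), (284, 138, 140, 143), (285, 138, 140, 142), (286, 106, 108, 111), (287, 70, 72, 79), (288, 52, 58, 68), (289, 45, 49, 60), (290, 48, 36, 43), (291, 72, 25, 27), (292, 93, 24, 24), (293, 136, 40, 38), (294, 186, 53, 51), (295, 198, 56, 68), (296, 152, 62, 92), (297, 83, 57, 86), (298, 52, 59, 83), (299, 64, 72, 89), (300, 70, 72, 76), (301, 63, 63, 62), (302, 60, 60, 59), (303, 69, 69, 68), (304, 72, 71, 69), (305, 61, 61, 59), (306, 55, 55, 53), (307, 70, 70, 68), (308, 73, 73, 71), (309, 64, 64, 63), (310, 53, 53, 51), (311, 70, 69, 66), (312, 83, 81, 76), (313, 89, 86, 80), (314, 95, 92, 86), (315, 119, 115, 110), (316, 171, 170, 170), (317, 210, 213, 217)]
```

Run:
```python
from h import *
p=dict(np.load("w4.npz")); cp=rays(p,[[0,0]])[0]; ax=np.array([.6,-.1715]); d=cp[:2]-ax; d/=np.linalg.norm(d)
zz=np.arange(.13,.2,.0005)
def zat(v,r): q=wproj(p,np.c_[np.tile(ax+d*r,(len(zz),1)),zz])[:,1]; return np.interp(v,q,zz)
for off in(1.,2.,3.):
    print(off,"base",zat(268.7-off,.013).round(4),"grads",[zat(g-off,.0131).round(4) for g in(273,276.2,279.3,282.8)],"ring bot/top",zat(290.5-off,.016).round(4),zat(293.2-off,.016).round(4),"inner top",zat(296.6-off,.0132).round(4),"seal bottom",zat(286.7-off,.011).round(4))
# lateral widths of blue / ring
c=p["color"].astype(int)
for v in range(296,313): print(v,"b-r:",[int(x) for x in (c[v,240:285,2]-c[v,240:285,0])])
```

```text
1.0 base 0.1361 grads [np.float64(0.1434), np.float64(0.1485), np.float64(0.1533), np.float64(0.1585)] ring bot/top 0.1735 0.1771 inner top 0.1777 seal bottom 0.1611
2.0 base 0.1344 grads [np.float64(0.1418), np.float64(0.1469), np.float64(0.1518), np.float64(0.1571)] ring bot/top 0.1722 0.1758 inner top 0.1764 seal bottom 0.1597
3.0 base 0.1326 grads [np.float64(0.1401), np.float64(0.1454), np.float64(0.1502), np.float64(0.1556)] ring bot/top 0.1708 0.1744 inner top 0.1751 seal bottom 0.1582
296 b-r: [4, 6, 6, 5, 4, 0, -12, -46, -86, -113, -130, -142, -145, -141, -125, -96, -71, -58, -58, -60, -60, -60, -55, -45, -48, -63, -87, -114, -130, -142, -150, -147, -137, -120, -85, -39, -11, 0, 4, 5, 5, 6, 6, 6, 5]
297 b-r: [3, 6, 5, 5, 1, -11, -44, -103, -136, -150, -152, -144, -122, -88, -50, -16, 6, 16, 9, 5, 4, 3, 8, 15, 15, 7, -9, -30, -51, -82, -116, -138, -151, -152, -132, -91, -38, -10, 0, 5, 6, 6, 6, 6, 5]
298 b-r: [4, 4, 6, 3, -5, -35, -99, -143, -155, -146, -125, -86, -39, -6, 14, 27, 38, 43, 39, 36, 33, 31, 34, 37, 41, 39, 33, 28, 25, 9, -22, -63, -114, -149, -155, -136, -91, -3
[... 2156 characters left out ...]
 -2, -2, 1, 13, 39, 59, 63, 59, 46, 26, 11, 4, 3, 0, -23, -95, -159, -170, -167, -165, -163, -162]
310 b-r: [2, -38, -131, -158, -119, -43, -5, 2, 3, 4, 7, 18, 37, 54, 54, 34, 9, 0, -1, -2, -1, -2, -2, -1, -2, 0, 8, 31, 49, 51, 37, 24, 11, 6, 3, 3, -2, -37, -113, -161, -169, -168, -168, -168, -168]
311 b-r: [5, -21, -101, -150, -130, -58, -11, 1, 3, 4, 3, 7, 15, 24, 23, 8, -2, -3, -4, -4, -5, -4, -6, -5, -5, -4, -1, 8, 19, 22, 14, 8, 4, 4, 3, 1, -6, -48, -118, -161, -169, -170, -169, -170, -171]
312 b-r: [5, -5, -63, -139, -134, -75, -22, -3, 2, 3, 2, 0, 0, 0, -3, -7, -7, -8, -8, -7, -7, -7, -8, -7, -8, -8, -7, -5, -2, 1, 2, 1, 2, 2, 1, -3, -18, -62, -121, -160, -169, -168, -170, -170, -170]
```

>>> step_arm:
  deltas:
    - [6,[0,0,-4],0]
    - [6,[0,0,-8.2],0]
    - [6,[-3,0,-8.2],0]
    - [6,[-6,0,-8.2],0]
    - [6,[-7.9,0.05,-8.2],0]
    - [6,[-7.9,0.05,-8.2],0]
    - [6,[-7.9,0.05,-8.2],0]
    - [6,[-7.9,0.05,-8.2],0]

```text
clock: 8.5
tool_pos: [0.5991, -0.1714, 0.2989]
tool_rot: [0.001, -0.142, 0.99, -0.0]
wrist_force: [-0.4, -0.7, -0.5]
gripper_width: 0.702
finger_force: 0.0
```

>>> step_arm:
  deltas:
    - [6,[0,0,3.5],0]
    - [6,[0,0,6.8],0]
    - [6,[0,0,6.8],0]
    - [6,[0,0,6.8],0]
    - [2,[0,0,6.8],0]
    - [2,[0,0,6.8],0]
    - [2,[0,0,6.8],0]
    - [2,[0,0,6.8],0]

```text
clock: 9.3
tool_pos: [0.6003, -0.172, 0.2318]
tool_rot: [0.002, -0.142, 0.99, -0.001]
wrist_force: [3.3, -5.7, 1.6]
gripper_width: 0.378
finger_force: 59.5
```

>>> step_arm:
  deltas:
    - [2,[0,0,0],0]
    - [2,[0,0,0],0]

```text
clock: 9.5
tool_pos: [0.6003, -0.172, 0.2313]
tool_rot: [0.002, -0.142, 0.99, -0.001]
wrist_force: [3.0, -5.4, 1.8]
gripper_width: 0.384
finger_force: 59.5
```

>>> step_arm:
  deltas:
    - [2,[0,0,-0.4],0]
    - [2,[0,0,-0.7],0]
    - [2,[0,0,-0.7],0]
    - [2,[0,0,-0.7],0]
    - [2,[0,0,-0.7],0]

```text
clock: 10.0
tool_pos: [0.6003, -0.172, 0.2363]
tool_rot: [0.001, -0.141, 0.99, -0.001]
wrist_force: [5.7, -6.9, -3.4]
gripper_width: 0.379
finger_force: 60.0
```

>>> step_arm:
  deltas:
    - [2,[0,0,-0.1],0]
    - [2,[0,0,-0.1],0]
    - [2,[0,0,-0.1],0]

```text
clock: 10.3
tool_pos: [0.6002, -0.1719, 0.2369]
tool_rot: [0.0, -0.141, 0.99, -0.001]
wrist_force: [5.4, -7.2, -5.2]
gripper_width: 0.382
finger_force: 60.0
```

>>> step_arm:
  deltas:
    - [6,[0,0,0],0]
    - [6,[0,0,0],0]
    - [6,[0,0,0],0]
    - [6,[0,0,-3.5],0]
    - [6,[0,0,-7],0]
    - [6,[4,0,-7],0]
    - [6,[8,0,-7],0]
    - [6,[8,0,-7],0]

```text
clock: 11.1
tool_pos: [0.5201, -0.1945, 0.31]
tool_rot: [0.002, -0.141, 0.99, -0.0]
wrist_force: [0.7, 0.5, 1.3]
gripper_width: 0.708
finger_force: 0.0
```

>>> step_arm:
  deltas:
    - [6,[0,0,4],0]
    - [6,[0,0,8.8],0]
    - [6,[0,0,8.8],0]
    - [6,[0,0,8.8],0]
    - [6,[0,0,8.8],0]

```text
clock: 11.6
tool_pos: [0.5242, -0.1939, 0.2237]
tool_rot: [0.002, -0.142, 0.99, -0.001]
wrist_force: [-0.5, -0.5, 0.9]
gripper_width: 0.704
finger_force: 0.0
```

Run:
```python
from h import *
w=eyes.snapshot("wrist");np.savez("w5.npz",**{k:np.array(w[k]) for k in("color","z_map","mtx","rvec","tvec")})
print(get_state()["tool_pos"]); c=w["color"]
save(cv2.resize(c[270:330,225:295],(690,591),interpolation=cv2.INTER_CUBIC),"w5.png")
```

```text
[ 0.52422409 -0.19382028  0.22357042]
```

View pics/w5.png

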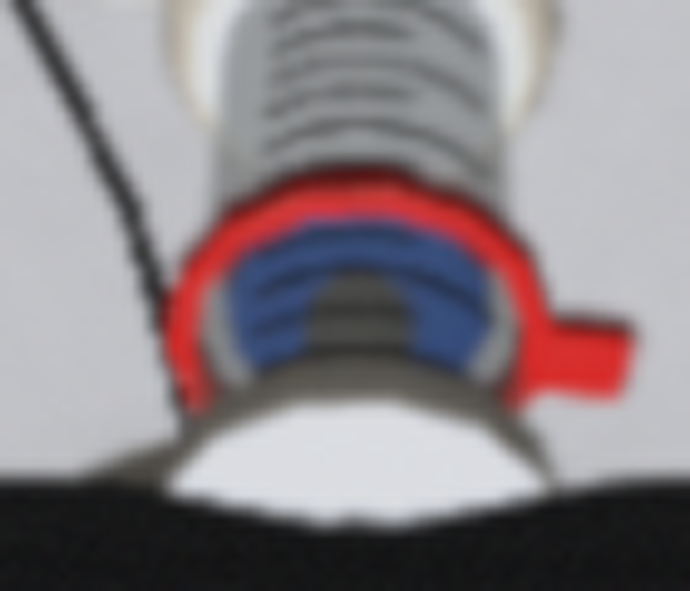

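Seal and ring now look level, within about 1–2 mm (ring ~(350,195), seal top-face centre ~(360,310)). Next: the tray.

>>> step_arm:
  deltas:
    - [6,[2,0,-4],0]
    - [6,[4,3,-8],0]
    - [6,[4,8,-8],0]
    - [6,[3,13,-8],0.1]
    - [6,[2,18,-8],0.2]
    - [6,[1,23,-8],0.3]
    - [6,[0,28,-8],0.4]
    - [6,[-1,32,-8],0.5]

```text
clock: 12.45
tool_pos: [0.4422, 0.1187, 0.303]
tool_rot: [0.002, 0.109, 0.994, 0.002]
wrist_force: [0.6, -0.3, -0.3]
gripper_width: 0.704
finger_force: 0.0
```

Run:
```python
from h import *
s=get_state(); r,q=toolrel([.42,.29,.28]); print(s["tool_pos"],r,q.as_matrix().round(3),s["joints"])
```

```text
[0.44223951 0.11871315 0.30303703] [ 5.89807033 16.22745288  2.35104527] [[-0.976  0.217  0.005]
 [ 0.217  0.976  0.003]
 [-0.004  0.004 -1.   ]] [ 7.06212195e-01 -3.24175287e-01 -1.10804743e-01  5.13573763e-04
 -1.77836702e+00 -2.49571098e+00]
```

>>> step_arm:
  deltas:
    - [6,[1.5,4,0.5],0.08]
    - [6,[3,8,1],0.08]
    - [6,[4.5,12,1.5],0.08]
    - [6,[5.9,16.2,2.3],0.08]
    - [6,[5.9,16.2,2.3],0.08]
    - [6,[5.9,16.2,2.3],0.08]
    - [6,[5.9,16.2,2.3],0.08]

```text
clock: 13.15
tool_pos: [0.4199, 0.2871, 0.2787]
tool_rot: [0.001, 0.147, 0.989, 0.001]
wrist_force: [-0.2, 0.4, 0.4]
gripper_width: 0.703
finger_force: 0.0
```

```bash
cat > tray.py <<'E'
from h import *
from scipy.optimize import minimize
p=eyes.snapshot("wrist");np.savez("w6.npz",**{k:np.array(p[k]) for k in("color","z_map","mtx","rvec","tvec")})
s=get_state();print(s["tool_pos"],s["joints"][5],toolrel([0,0,0])[1].as_matrix()[:2,1])
save(cv2.resize(p["color"],(768,576)),"w6.png")
X=wcloud(p); t=X[(X[...,2]>.074)&(X[...,2]<.088)&(X[...,0]>.4)&(X[...,0]<.66)&(X[...,1]>.17)&(X[...,1]<.36)]
print(len(t),np.median(t[:,2])); P=t[:,:2]
def ins(q,pts):
    c,s_=np.cos(q[2]),np.sin(q[2]); d=pts-q[:2]; x=d@[c,s_]; y=d@[-s_,c]
    return x,y
def cost(q):
    x,y=ins(q,P); ring=np.maximum(abs(x)-65,0*x)
    r=np.maximum(abs(x)-.065,abs(y)-.029); tb=np.maximum(abs(x+.081)-.016,abs(y-.016)-.013)
    hole=np.minimum(.059-abs(x),.023-abs(y))
    d=np.maximum(np.minimum(r,tb),np.where(hole>0,hole,-1)); return np.minimum(np.maximum(d,0),.004).sum()
best=min((minimize(cost,[.525+a,.253+b,-.3+c],method="Nelder-Mead",options=dict(xatol=1e-5,fatol=1e-7,initial_simplex=np.array([.525+a,.253+b,-.3+c])+np.array([[0,0,0],[.004,0,0],[0,.004,0],[0,0,.04]]))) for a in(-.005,.005) for b in(-.005,.005) for c in(-.04,.04)),key=lambda m:m.fun)
q=best.x; print("tray",q,best.fun/len(P)); c,s_=np.cos(q[2]),np.sin(q[2])
tab=q[:2]+np.array([[c,-s_],[s_,c]])@[-.081,.016]; print("tab",tab)
x,y=ins(q,P); print("x",np.percentile(x,[.5,99.5]),"y",np.percentile(y,[.5,99.5])); k=x<-.069; print("tabpts",k.sum(),np.percentile(x[k],[1,99]),np.percentile(y[k],[1,99]))
E
python3 tray.py
```

```text
[0.41994209 0.28682084 0.2784533 ] -2.8631798990491664 [0.29185868 0.95645797]
2048 0.08021507109188053
tray [ 0.53371198  0.25287857 -0.32039388] 0.0002712968397151172
tab [0.461873   0.29357453]
x [-0.09560962  0.06481725] y [-0.02830093  0.02871756]
tabpts 470 [-0.09580793 -0.06928448] [0.0031484  0.02791589]
```

View pics/w6.png

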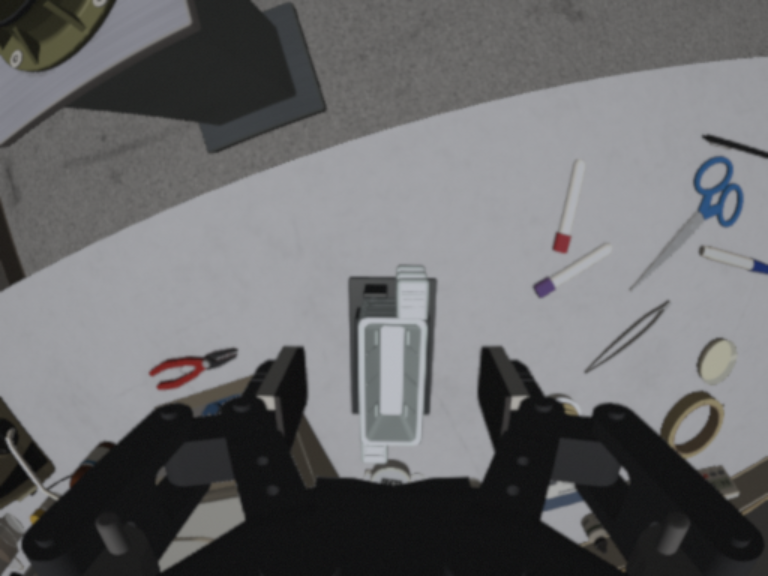

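Tray fit is good (tab at (0.462, 0.294), px ~(412,293) in the picture; yaw −18.4°). Moving above the tab.

>>> step_arm:
  deltas:
    - [4.6,[-2,1,4],0.024]
    - [4.6,[-3.8,1.9,8],0.024]
    - [4.6,[-3.8,1.9,12],0.024]
    - [4.6,[-3.8,1.9,16],0.024]
    - [4.6,[-3.8,1.9,17.5],0.024]
    - [4.6,[-3.8,1.9,17.5],0.024]
    - [4.6,[-3.8,1.9,17.5],0.024]

```text
clock: 13.9
tool_pos: [0.4624, 0.2948, 0.1044]
tool_rot: [0.001, 0.159, 0.987, 0.001]
wrist_force: [-0.3, 0.9, 0.7]
gripper_width: 0.542
finger_force: 0.0
```

```bash
sed 's/^p=eyes.*/p=eyes.snapshot("wrist")/;/w6.png/d' tray.py > tray2.py; python3 tray2.py
python3 - <<'E'
from h import *
s=get_state(); print(s["gripper_width"],toolrel([.4619,.2936,.063])[0])
E
```

```text
[0.46256563 0.29514565 0.1048921 ] -2.825274037687042 [0.31387543 0.94945607]
3428 0.08054828048074658
tray [ 0.53426975  0.25085345 -0.33278111] 5.569396642261907e-05
tab [0.46294038 0.29243615]
x [-0.09696841 -0.0049471 ] y [-0.00794559  0.03000331]
tabpts 1868 [-0.09695173 -0.06936062] [0.00347196 0.02893813]
0.536751221351941 [ 0.02521904 -0.18407687  4.18847051]
```

>>> step_arm:
  deltas:
    - [4.6,[-0.1,-0.25,2],0]
    - [4.6,[-0.1,-0.25,4.2],0]
    - [4.6,[-0.1,-0.25,4.2],0]
    - [4.6,[-0.1,-0.25,4.2],0]
    - [3.2,[-0.1,-0.25,4.2],0]
    - [1.5,[-0.1,-0.25,4.2],0]
    - [1.5,[-0.1,-0.25,4.2],0]
    - [1.5,[-0.1,-0.25,4.2],0]

```text
clock: 14.75
tool_pos: [0.4623, 0.2926, 0.0618]
tool_rot: [0.001, 0.159, 0.987, 0.001]
wrist_force: [-1.6, 0.2, 6.3]
gripper_width: 0.291
finger_force: 58.9
```

>>> step_arm:
  deltas:
    - [1.5,[0,0,0],0]
    - [1.5,[0,0,0],0]

```text
clock: 14.95
tool_pos: [0.4623, 0.2926, 0.0618]
tool_rot: [0.001, 0.159, 0.987, 0.001]
wrist_force: [-1.4, 0.9, 6.0]
gripper_width: 0.288
finger_force: 58.9
```

>>> step_arm:
  deltas:
    - [1.5,[0,0,-0.3],0]
    - [1.5,[0,0,-0.6],0]
    - [1.5,[-0.05,0,-1.0],0]
    - [1.5,[-0.1,0,-1.4],0]
    - [1.5,[-0.15,0,-1.8],0]
    - [1.5,[-0.2,0,-2.0],0]

```text
clock: 15.55
tool_pos: [0.4629, 0.2908, 0.0795]
tool_rot: [-0.001, 0.159, 0.987, -0.0]
wrist_force: [1.2, 0.3, -7.0]
gripper_width: 0.289
finger_force: 59.2
```

>>> step_arm:
  deltas:
    - [1.5,[0,0,0],0]

```text
clock: 15.65
tool_pos: [0.463, 0.2908, 0.0796]
tool_rot: [-0.0, 0.159, 0.987, -0.0]
wrist_force: [-0.7, -0.2, -6.5]
gripper_width: 0.287
finger_force: 59.3
```

```bash
cat > tilt.py <<'E'
from h import *
import sys
s=get_state();q=toolrel([0,0,0])[1].as_matrix();print(s["tool_pos"],s["wrist_force"],s["torque"],s["gripper_width"])
p=eyes.snapshot("wrist"); X=wcloud(p).reshape(-1,3); tp=np.array(s["tool_pos"])
ex=-q[:2,0]; ex=np.r_[ex/np.linalg.norm(ex),0]; ey=np.r_[-ex[1],ex[0],0]
d=(X-tp); x=d@ex; y=d@ey; z=X[:,2]
def line(m,n):
    if m.sum()<20: print(n,m.sum()); return
    for _ in range(4):
        a=np.polyfit(x[m],z[m],1); m=m&(abs(z-np.polyval(a,x))<.004)
    print(n,m.sum(),"x",x[m].min().round(3),x[m].max().round(3),"slope deg",np.degrees(np.arctan(a[0])).round(2),"z at x=0",a[1].round(4), "z at tray centre x=.081",np.polyval(a,.081).round(4))
zt=tp[2]+.018; 
line((x>-.02)&(x<.02)&(abs(y)<.012)&(abs(z-zt)<.02),"tab")
# long side rim: +y side (rim y from centre .023..029 -> relative tab y .007...013)
lo=zt+np.tan(-.5)*x
line((x>.018)&(x<.146)&(y>.0085)&(y<.0125)&(z>zt-.05)&(z<zt+.03),"rim+y")
line((x>.018)&(x<.146)&(y<-.0395)&(y>-.0435)&(z>zt-.05)&(z<zt+.03),"rim-y")
if len(sys.argv)>1: save(cv2.resize(p["color"],(768,576)),sys.argv[1])
E
python3 tilt.py
```

```text
[0.46297767 0.29076903 0.07958139] [-0.72279701 -0.22575208 -6.48886316] [0.27024274 0.68742607 0.05730987] 0.28731943183653347
tab 3037 x -0.016 0.02 slope deg -4.45 z at x=0 0.0975 z at tray centre x=.081 0.0912
rim+y 244 x 0.018 0.043 slope deg -5.52 z at x=0 0.0974 z at tray centre x=.081 0.0896
rim-y 28 x 0.018 0.024 slope deg 50.14 z at x=0 0.0424 z at tray centre x=.081 0.1394
```

>>> step_arm:
  deltas:
    - [1.5,[-0.05,0,-0.3],0]
    - [1.5,[-0.1,0,-0.6],0]
    - [1.5,[-0.15,0,-0.9],0]
    - [1.5,[-0.2,0,-1.2],0]
    - [1.5,[-0.2,0,-1.2],0]

```text
clock: 16.2
tool_pos: [0.466, 0.2904, 0.0924]
tool_rot: [0.001, 0.159, 0.987, 0.0]
wrist_force: [4.1, -1.6, -7.6]
gripper_width: 0.286
finger_force: 59.2
```

```bash
python3 tilt.py
```

```text
[0.46597489 0.29039391 0.09244323] [ 4.14381242 -1.60236307 -7.56513031] [-0.30872465 -0.97044662  0.07911564] 0.28573149359531685
tab 2972 x -0.017 0.02 slope deg -8.94 z at x=0 0.11 z at tray centre x=.081 0.0973
rim+y 255 x 0.018 0.048 slope deg -10.93 z at x=0 0.1102 z at tray centre x=.081 0.0946
rim-y 61 x 0.018 0.028 slope deg -2.27 z at x=0 0.0706 z at tray centre x=.081 0.0674
```

>>> step_arm:
  deltas:
    - [1.5,[-0.08,0,-0.3],0]
    - [1.5,[-0.16,0,-0.6],0]
    - [1.5,[-0.24,0,-0.9],0]
    - [1.5,[-0.33,0,-1.2],0]
    - [1.5,[-0.45,0,-1.6],0]
    - [1.5,[-0.45,0,-1.6],0]

```text
clock: 16.85
tool_pos: [0.4703, 0.2898, 0.1098]
tool_rot: [0.001, 0.159, 0.987, 0.001]
wrist_force: [-0.5, -0.3, 0.1]
gripper_width: 0.291
finger_force: 59.9
```

```bash
python3 tilt.py
```

```text
[0.47029459 0.28976268 0.10978963] [-0.54997004 -0.31535282  0.07821411] [0.03975913 0.00285765 0.00697071] 0.2908859020957037
tab 2928 x -0.017 0.02 slope deg -11.18 z at x=0 0.1271 z at tray centre x=.081 0.111
rim+y 257 x 0.018 0.05 slope deg -13.18 z at x=0 0.1272 z at tray centre x=.081 0.1082
rim-y 1
```

>>> step_arm:
  deltas:
    - [1.5,[0,0,-0.5],0]
    - [1.5,[0,0,-1],0]
    - [1.5,[0,0,-1.8],0]
    - [1.5,[0,0,-2.8],0]

```text
clock: 17.3
tool_pos: [0.4695, 0.2891, 0.1364]
tool_rot: [0.0, 0.159, 0.987, 0.0]
wrist_force: [-0.1, 0.5, 0.3]
gripper_width: 0.287
finger_force: 59.9
```

>>> step_arm:
  deltas:
    - [1.5,[0,0,-1.5],0]
    - [1.5,[0,0,-3],0]
    - [1.5,[0,0,-5],0]
    - [1.5,[0,0,-5],0]
    - [1.5,[0,0,-5],0]

```text
clock: 17.8
tool_pos: [0.4697, 0.2894, 0.1866]
tool_rot: [0.0, 0.159, 0.987, 0.001]
wrist_force: [-0.1, 0.0, -1.2]
gripper_width: 0.287
finger_force: 59.9
```

```bash
python3 tilt.py
python3 - <<'E'
from h import *
a=eyes.snapshot("scene");b=eyes.snapshot("top")
o=np.zeros((590,800,3),np.uint8)
o[:300,:400]=cv2.resize(a["color"][210:330,150:310],(400,300),interpolation=cv2.INTER_CUBIC)
o[:300,400:]=cv2.resize(b["color"][160:250,130:250],(400,300),interpolation=cv2.INTER_CUBIC)
p=eyes.snapshot("wrist"); o[300:588,:384]=cv2.resize(p["color"],(384,288)); save(o,"c7.png")
w=cloud(b)
m=lambda x0,x1,y0,y1,z0,z1:(w[...,0]>x0)&(w[...,0]<x1)&(w[...,1]>y0)&(w[...,1]<y1)&(w[...,2]>z0)&(w[...,2]<z1)
k=w[m(.58,.64,.19,.28,.05,.09)]; print(len(k),np.percentile(k[:,2],[10,50,90]))
q=w[m(.4,.7,-.1,.45,.005,.06)]
E
```

```text
[0.4696612  0.28938457 0.1865831 ] [-0.08989457  0.00959026 -1.2402926 ] [ 0.03227052  0.01703184 -0.00908332] 0.2868827205909243
tab 2927 x -0.017 0.02 slope deg -11.15 z at x=0 0.2039 z at tray centre x=.081 0.1879
rim+y 263 x 0.018 0.05 slope deg -12.91 z at x=0 0.2038 z at tray centre x=.081 0.1852
rim-y 0
68 [0.06299461 0.06820785 0.07173633]
```

View pics/c7.png

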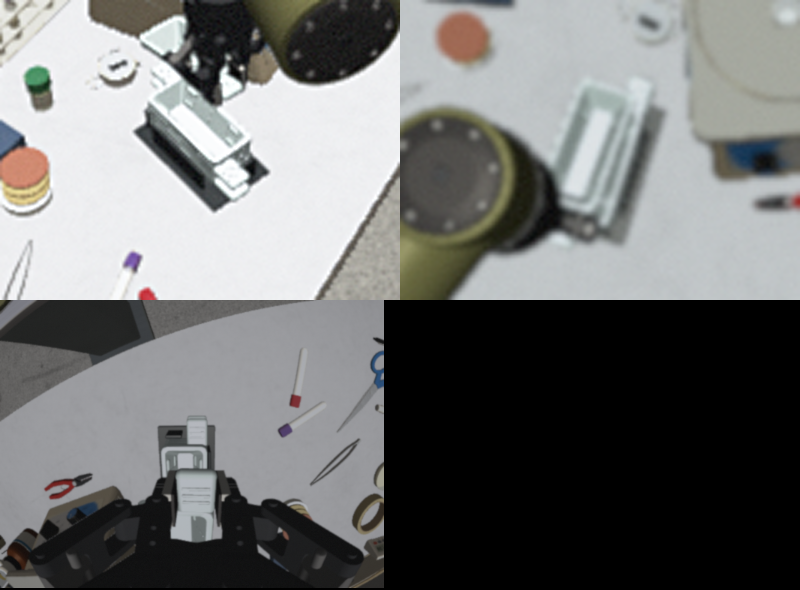

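Tray 2 is seated (rim ≈0.069 m, scene crop ~(200,110)). The top tray hangs from the fingers, tipped ~12.5° with its far end down. I'll level it by pressing its far edge on a clear bit of worktop near the spout.

Run:
```python
from h import *
p=dict(np.load("w1.npz")); X=wcloud(p)
for n,u,v in[("pliers",559,293),("",645,306),("",600,275),("",560,277)]: print(n,X[int(v*384/576),int(u*512/768)].round(3))
f=np.load("p0.npz"); t={k:f[k+"t"] for k in("color","z_map","mtx","rvec","tvec")}; w=cloud(t)
for x in(.25,.3,.35,.4,.45,.5): 
    print(x,[ (float(w[int(v),int(u),2].round(3))) for u,v in proj(t,[[x,y,0] for y in(-.2,-.15,-.1,-.05,0,.05)])])
s=get_state();print(s["joints"],toolrel([.37,-.085,.22])[0],toolrel([0,0,0])[1].as_matrix().round(3))
```

```text
pliers [ 0.505 -0.026  0.013]
 [0.491 0.097 0.   ]
 [0.474 0.021 0.001]
 [ 0.489 -0.027  0.004]
0.25 [-0.877, -0.874, -0.884, -0.885, -0.88, -0.884]
0.3 [-0.883, -0.88, -0.883, -0.882, -0.877, -0.88]
0.35 [0.007, 0.001, 0.001, -0.0, 0.007, -0.003]
0.4 [0.007, 0.001, -0.002, -0.003, -0.009, -0.002]
0.45 [-0.001, -0.007, -0.004, 0.001, -0.001, -0.001]
0.5 [0.001, 0.006, -0.007, 0.004, -0.004, 0.009]
[ 9.16186199e-01 -8.94208672e-02 -1.26689341e-01 -3.43175390e-04
 -1.53489309e+00 -2.80621259e+00] [ -2.3075891  -38.61385454  -3.47735345] [[-0.949  0.314 -0.001]
 [ 0.314  0.949 -0.001]
 [ 0.001 -0.001 -1.   ]]
```

>>> step_arm:
  deltas:
    - [1.5,[0,-1,-3],0]
    - [1.5,[0,-3,-6],0]
    - [1.5,[-0.3,-7,-7.3],0]
    - [1.5,[-0.7,-11,-7.3],0]
    - [1.5,[-1.1,-15,-7.3],0]
    - [1.5,[-1.5,-19,-7.3],0]
    - [1.5,[-1.8,-23,-7.3],0]
    - [1.5,[-2.1,-27,-7.3],0]

```text
clock: 18.8
tool_pos: [0.4039, 0.0247, 0.2583]
tool_rot: [-0.0, 0.159, 0.987, -0.0]
wrist_force: [0.3, -0.3, -0.9]
gripper_width: 0.287
finger_force: 59.9
```

>>> step_arm:
  deltas:
    - [1.5,[-0.2,-4,0],0]
    - [1.5,[-0.4,-8,0],0]
    - [1.5,[-0.6,-11.4,0],0]
    - [1.5,[-0.6,-11.4,0],0]
    - [1.5,[-0.6,-11.4,0],0]
    - [1.5,[-0.6,-11.4,0],0]

```text
clock: 19.4
tool_pos: [0.3747, -0.0835, 0.2582]
tool_rot: [-0.0, 0.159, 0.987, 0.0]
wrist_force: [-0.1, 0.5, -0.6]
gripper_width: 0.285
finger_force: 59.9
```

```bash
python3 tilt.py
```

```text
[ 0.37472801 -0.08349983  0.25818517] [-0.07119856  0.50178385 -0.60318644] [0.00984667 0.00013642 0.0132449 ] 0.2850609850333869
tab 2917 x -0.017 0.02 slope deg -11.39 z at x=0 0.2755 z at tray centre x=.081 0.2592
rim+y 263 x 0.018 0.05 slope deg -13.32 z at x=0 0.2757 z at tray centre x=.081 0.2565
rim-y 0
```

>>> step_arm:
  deltas:
    - [1.5,[0,0,4],0]
    - [1.5,[0,0,8],0]
    - [1.5,[0,0,12],0]
    - [1.5,[0,0,16],0]
    - [1.5,[0,0,19],0]
    - [1.5,[0,0,20.3],0]
    - [1.5,[0,0,20.3],0]
    - [1.5,[0,0,20.3],0]

```text
clock: 20.25
tool_pos: [0.3756, -0.0837, 0.0572]
tool_rot: [0.001, 0.158, 0.987, -0.0]
wrist_force: [0.0, 0.1, -0.8]
gripper_width: 0.284
finger_force: 59.9
```

>>> step_arm:
  deltas:
    - [1.5,[0,0,0.5],0]
    - [1.5,[0,0,1],0]
    - [1.5,[0,0,1.5],0]
    - [1.5,[0,0,2],0]
    - [1.5,[0,0,2.5],0]
    - [1.5,[0,0,3],0]
    - [1.5,[0,0,3],0]
    - [1.5,[0,0,3],0]

```text
clock: 21.05
tool_pos: [0.3752, -0.0841, 0.0263]
tool_rot: [0.001, 0.159, 0.987, -0.0]
wrist_force: [0.2, 0.8, 5.1]
gripper_width: 0.289
finger_force: 60.7
```

```bash
python3 tilt.py
```

```text
[ 0.37518109 -0.08414655  0.02633831] [0.20141791 0.80279558 5.12889703] [-0.11340703  0.07965029 -0.04557548] 0.2894895010400242
tab 3124 x -0.017 0.02 slope deg -4.08 z at x=0 0.0439 z at tray centre x=.081 0.0381
rim+y 248 x 0.018 0.044 slope deg -5.37 z at x=0 0.0436 z at tray centre x=.081 0.0359
rim-y 73 x 0.018 0.028 slope deg -2.16 z at x=0 0.0016 z at tray centre x=.081 -0.0014
```

>>> step_arm:
  deltas:
    - [1.5,[0,0,0.4],0]
    - [1.5,[0,0,0.8],0]
    - [1.5,[0,0,1.1],0]
    - [1.5,[0,0,1.3],0]
    - [1.5,[0,0,1.3],0]
    - [1.5,[0,0,1.3],0]

```text
clock: 21.7
tool_pos: [0.3746, -0.084, 0.0129]
tool_rot: [-0.0, 0.159, 0.987, -0.0]
wrist_force: [-5.1, 1.6, 6.0]
gripper_width: 0.284
finger_force: 60.9
```

```bash
python3 tilt.py
```

```text
[ 0.37460736 -0.084046    0.01291409] [-5.05643499  1.60467937  6.03222697] [0.22534443 0.89503917 0.01214414] 0.2844907753082334
tab 3211 x -0.016 0.02 slope deg 1.43 z at x=0 0.0307 z at tray centre x=.081 0.0327
rim+y 228 x 0.018 0.04 slope deg 0.96 z at x=0 0.0302 z at tray centre x=.081 0.0315
rim-y 58 x 0.018 0.026 slope deg -0.99 z at x=0 0.0013 z at tray centre x=.081 -0.0001
```

>>> step_arm:
  deltas:
    - [1.5,[0,0,-1],0]
    - [1.5,[0,0,-3],0]
    - [1.5,[0,0,-5],0]
    - [1.5,[0,0,-6.2],0]
    - [1.5,[0,0,-6.2],0]
    - [1.5,[0,0,-6.2],0]

```text
clock: 22.35
tool_pos: [0.3743, -0.0838, 0.0738]
tool_rot: [-0.001, 0.159, 0.987, 0.0]
wrist_force: [-0.7, -0.4, -1.1]
gripper_width: 0.286
finger_force: 60.2
```

```bash
python3 tilt.py
```

```text
[ 0.37426659 -0.08382947  0.07375255] [-0.66620496 -0.42547222 -1.11149332] [ 0.00477852 -0.0258987  -0.04312306] 0.28635644287546785
tab 3142 x -0.016 0.02 slope deg -0.79 z at x=0 0.0914 z at tray centre x=.081 0.0903
rim+y 231 x 0.018 0.041 slope deg -1.7 z at x=0 0.091 z at tray centre x=.081 0.0886
rim-y 0
```

>>> step_arm:
  deltas:
    - [1.5,[-1,-1,0],0]
    - [1.5,[-2.5,-2.5,0],0]
    - [1.5,[-4,-4.2,0],0]
    - [1.5,[-4.8,-5,0],0]
    - [1.5,[-4.8,-5,0],0]
    - [1.5,[-4.8,-5,0],0]

```text
clock: 23.0
tool_pos: [0.404, -0.1464, 0.0738]
tool_rot: [-0.001, 0.159, 0.987, 0.0]
wrist_force: [0.8, -0.2, -0.3]
gripper_width: 0.292
finger_force: 60.2
```

```bash
python3 tilt.py
python3 - <<'E'
from h import *
p=eyes.snapshot("wrist"); X=wcloud(p); save(cv2.resize(p["color"][180:384,130:400],(794,600),interpolation=cv2.INTER_CUBIC),"w8.png")
b=eyes.snapshot("top"); w=cloud(b); s=get_state(); tp=np.array(s["tool_pos"])
q=toolrel([0,0,0])[1].as_matrix(); ex=-q[:2,0]; ey=q[:2,1]
def fr(P): 
    d=P[:,:2]-tp[:2]; return np.c_[d@ex-.081,d@ey+.016,P[:,2]]
for n,W in(("wrist",X),("top",w)):
    P=W.reshape(-1,3); P=P[~np.isnan(P[:,0])]; F=fr(P)
    m=(F[:,2]>.122)&(F[:,2]<.145)&(abs(F[:,0])<.1)&(abs(F[:,1])<.05)&(P[:,0]>tp[0]+.05); k=F[m]; k=k[np.argsort(k[:,0])]; print(n,"spout in tray frame",len(k),k[::max(1,len(k)//8)].round(3).tolist())
    m=(F[:,2]>.083)&(F[:,2]<.103)&(abs(F[:,0])<.07)&(abs(F[:,1])<.04); k=F[m]; 
    if len(k)>5: print(n,"rim",len(k),np.percentile(k,[1,99],axis=0).round(3).tolist(),np.median(k[:,2]),"slope x,y,1",np.linalg.lstsq(np.c_[k[:,:2],np.ones(len(k))],k[:,2],rcond=None)[0].round(3))
print(fr(np.array([[.476,-.187,.116]])))
E
```

```text
[ 0.4039589  -0.14636869  0.07381284] [ 0.76976638 -0.15005578 -0.31653807] [ 0.04930557  0.06240307 -0.01866993] 0.29177025051136596
tab 3132 x -0.016 0.02 slope deg -0.79 z at x=0 0.0915 z at tray centre x=.081 0.0904
rim+y 234 x 0.018 0.042 slope deg -1.84 z at x=0 0.0911 z at tray centre x=.081 0.0885
rim-y 0
wrist spout in tray frame 0 []
wrist rim 1250 [[-0.07, 0.004, 0.084], [-0.038, 0.029, 0.092]] 0.09081976472353659 slope x,y,1 [-0.137  0.011  0.082]
top spout in tray frame 65 [[0.003, 0.0, 0.123], [0.015, 0.002, 0.132], [0.028, 0.006, 0.132], [0.039, 0.013, 0.136], [0.052, 0.02, 0.135], [0.065, 0.023, 0.132], [0.077, 0.03, 0.134], [0.091, 0.044, 0.128], [0.1, 0.039, 0.127]]
top rim 89 [[-0.016, -0.03, 0.083], [0.068, 0.028, 0.091]] 0.08574517825710935 slope x,y,1 [-0.028 -0.008  0.087]
[[-1.07831331e-04 -5.34893125e-04  1.16000000e-01]]
```

>>> step_arm:
  deltas:
    - [1.5,[0,0,0],0]
    - [1.5,[0,0,0],0]
    - [1.5,[0,0,0],0]
    - [1.5,[0,0,0],0]

```text
clock: 23.55
tool_pos: [0.4046, -0.1464, 0.0747]
tool_rot: [0.0, 0.159, 0.987, 0.0]
wrist_force: [-0.6, -0.7, 0.2]
gripper_width: 0.287
finger_force: 60.2
```

```bash
python3 -c "
from h import *
print(order.finish_job())"
```

```text
the job is handed in; nothing more can be done
None
```

I handed the job in at about 23.6 s with no verdict returned: by camera the seal sits within about 1–2 mm of the dose ring, and the second tray was still seated after the lift. The top tray is held level (within about 2°), its rim about 27 mm below the spout tip, which is within about 3 mm of the trough's centre.

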